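# Plug the drain, then take the spray cap off the glass rinser

### The job

The glass rinser's spray cap must come off for descaling, and nobody remembers whether its thread is right- or left-handed. First seat the red-knobbed stopper fully home in the tray's drain hole, knob up, and let go of it, so that no small part is lost down the drain; then try the cap both ways if need be, unscrew it whichever way it loosens and lift it straight off. Finish while holding the cap still and upright in the gripper, about 10 cm above its stem (5 to 20 cm) and over the tray so that it drips there, with the stopper left in and the tumbler, jigger and soda siphon left where they stand.

Things in the scene. Friction and masses are not known exactly. Their poses are not given: they have to be found in the camera images.
- rinser: Steel glass rinser fixed to the counter: drip tray 160 mm (x) by 340 mm (y), deck 20 mm up, rim 25 mm. Origin: centre of its underside; z up. Drain hole at y = -45 mm; spray cap at y = +90 mm on a black five-armed star 96 mm across, top 36 mm up; at y = -142 mm a steel valve housing 120 x 54 mm, 68 mm high (85 mm with its small blue tap).
- drain (a point): Centre of the drain hole's mouth, level with the deck (20 mm above the counter). The hole is round, 41 mm wide and 16 mm deep.
- stem_seat (a point): Centre of the flat black seat (36 mm above the counter) on which the cap's rim rests when screwed on. A brass stem with a coarse three-start thread, fixed to the rinser, rises 26 mm from here inside the cap. Its hand differs from one rinser to the next and cannot be seen: the cap may loosen anticlockwise or clockwise (seen from above).
- cap: Spray cap: ribbed round steel cap, 46 mm wide, 34 mm high, open below, 0.06-0.13 kg; dark slot across its top along its x, blue dot at +x. Origin: centre of its lower rim; z up. Starts screwed on. The tightening way it stops hard within about 10 deg. The loosening way it turns easily with no lifting needed, and lifts straight off once turned 56 to 70 deg or up to its stop at about 75 deg.
- stopper: Drain stopper: black rubber plug 38 mm wide with a tapered foot, 13 mm long; on it a flange 52 mm wide, 4 mm thick; on top a red knob 20 mm wide, 25 mm tall (top at 42 mm). Origin: centre of the foot's underside; z up. Starts standing on the counter, knob up. Fully home, the flange lies on the deck and the origin is 13 mm below the drain's mouth. 0.08 kg.
- tumbler: Clear glass tumbler, 80 mm wide, 85 mm high, standing on the counter; leave it alone. Origin: centre of its underside.
- jigger: Copper jigger, 43 mm wide, 78 mm high, standing on the counter; leave it alone. Origin: centre of its underside.
- siphon: Green glass soda siphon, 94 mm wide, 275 mm high, 1.4 kg, standing on the counter; leave it alone. Origin: centre of its underside.
Things that resemble listed ones, but are neither listed nor needed, are in the scene too. What is shaped like the stopper but green is not meant. Leave any green look-alike of the cap alone.

How it is judged:
By the outcome, as a careful person would: the job done as asked, in the order asked, and still so for the second after the job is handed in, while the arm keeps its last pose, push and grip.
It also fails if it takes over 58 s, if anything falls off the work surface, if the arm or the gripper's body presses on something with over 40 N, if the wrist force passes 120 N, or if a joint passes its speed limit or range.

### The arm

A 6-joint arm with a two-finger parallel gripper is mounted at the origin on the work surface. World frame = base frame: x ahead of the robot, y to its left, z up, the work surface at z = 0. Lengths are in m, angles in rad, forces in N, time in s.
With the tool pointing down it reaches from about 0.3 to 0.875 m from the base axis. Payload 6.4 kg.
Tool frame: the origin (TCP) lies midway between the tips of the shut fingers; the grasp point (between the pads) lies 19 mm behind it (env.hold_point_z is the distance from the TCP to the grasp point, in m); z points along the fingers, y is the line along which they close (so a half turn about z gives the same grasp; the last joint's range is limited). The gripper opens to 85 mm and grips with 20 to 120 N. Pads are 22 mm wide; open, the fingers measure 114 mm over their backs; the gripper's body (76 mm by 85 mm) begins 54 mm behind the grasp point. The pads swing forward as they close: fully open they stand 13 mm farther back than shut.
Start: joints at [-1.307, 0.181, 1.607, -0, 1.354, -0.206], TCP at [0.26, -0.513, 0.231] pointing down, gripper open.
Joint ranges: [-2.99, 2.99], [-0.89, 2.07], [0.3, 2.58], [-1.14, 4.28], [0, 2.63], [-3.12, 3.12]. Speed limits (rad/s): [2.57, 2.57, 3.01, 3.14, 3.14, 3.14].

### API

Orientations are given as a unit quaternion [x, y, z, w].
In Python, from station import env gives the robot as it stands.
- The arm moves only by the tool step_arm, never from a script. Its argument "targets" is a list that holds one entry, the list of rows, each a list of 7 numbers: the shift along the world's x, y, z in m, then the turn, a rotation vector about the world's x, y, z in degrees, then the opening, from 0 (shut) to 1 (fully open). In form: [[[x, y, z, rx, ry, rz, jaw], ...]]. A call has 1 to 8 rows; each row shifts and turns the commanded pose from where the row before left it; what a row does not reach is not made up. A row lasts 1/8 s, in which the tool goes at most 62.5 mm and 10.7 degrees, less where a joint would pass 70% of its speed; a pose out of reach is approached as far as the arm can. A call with a gripper value outside its range is refused whole. The fingers move at their own pace and stop on an object; the grip force is fixed at half the most. Time passes only in rows, so rows that do not move let the fingers close. It gives the time, the measured TCP pose, the force, the opening and the grip force at its end, in the units of the state.
- env.state(): the state, without advancing time (a new reading comes with each control period).
- env.snapshot(name): name is "scene" or "side" or "wrist"; returns a dict with "color" (480x640x3 uint8, blue, green, red), "fovy" (degrees; the focal length in pixels is half the picture's height over the tangent of half this angle, whatever the lens; pixels are square), "cx", "cy" (the principal point, pixels), "R" (3x3) and "t" (3): a world point X has camera coordinates R X + t. Camera axes: x right, y down, z forward; pixel columns grow to the right and rows downward; lengths in m; the calibration is good to about 2 mm. A picture is of the moment at which its call begins. There is no depth.
- env.sign_off(): hands the job in; it is judged then, once.
The state is a dict: "time_s": time; "joint_positions": joint angles; "qvel": joint speeds; "tau": joint torques, N m; "position": TCP position; "eef_rot": TCP orientation; "contact_force": force on the tool from outside, world axes, zero at the start; "wrist_torque": the same for the moment, N m; "grip_width": finger opening in m; "gripper_force": force on a finger pad.
Only numpy, scipy, OpenCV 4.12 (cv2) and the standard library are available. Lean on these libraries where they do the work, as an engineer would, in place of code of your own. Each camera call takes 0.05 s, during which the arm holds its last target. There are 200 camera calls.

## Working session

There is one attempt and no reset: what is moved stays moved. The work goes in short steps, Python scripts to look and compute and a tool call to move; the robot and the scene stay as the last step left them, time stands still between calls to the robot, and variables do not carry over. Pictures are saved under pics/ and viewed, at most 10 in all, crops included, and the job is handed in when it is done.

Besides the shell and the picture viewer there is one more tool, called by a JSON object that holds its "op" and its "data", one argument or row to a line. step_arm: Moves the arm, as the interface text tells. Its arguments: {"type":"object","properties":{"targets":{"type":"array","items":{"type":"array","items":{"type":"array","items":{"type":"number"}}}}},"required":["targets"]}

```bash
mkdir -p pics; cat > h.py <<'E'
from station import env
import numpy as np, cv2
def snap(n):
    s=env.snapshot(n); h=s["color"].shape[0]
    f=h/2/np.tan(np.radians(s["fovy"])/2)
    s["K"]=np.array([[f,0,s["cx"]],[0,f,s["cy"]],[0,0,1]]); s["R"]=np.array(s["R"]); s["t"]=np.array(s["t"]); return s
def ray(s,uv):
    d=np.linalg.inv(s["K"])@np.array([uv[0],uv[1],1.]); return -s["R"].T@s["t"], s["R"].T@d
def onplane(s,uv,z):
    o,d=ray(s,uv); return o+d*(z-o[2])/d[2]
def tri(sus):
    A=np.zeros((3,3));b=np.zeros(3)
    for s,uv in sus:
        o,d=ray(s,uv); d=d/np.linalg.norm(d); P=np.eye(3)-np.outer(d,d); A+=P;b+=P@o
    X=np.linalg.solve(A,b)
    return X,[np.linalg.norm(proj(s,X)-np.array(uv)) for s,uv in sus]
def proj(s,X):
    p=s["K"]@(s["R"]@np.array(X)+s["t"]); return p[:2]/p[2]
E
python3 - <<'E'
from h import *
import pickle
for n in("scene","side","wrist"):
    s=snap(n); cv2.imwrite(f"pics/{n}0.png",s["color"]); pickle.dump(s,open(n+"0.pkl","wb"))
    print(n,s["fovy"],(-s["R"].T@s["t"]).round(3))
print(env.state(),env.hold_point_z)
E
```

```text
scene 43.54124140792108 [ 1.428 -0.433  0.911]
side 44.42689958422434 [0.249 0.998 0.874]
wrist 63.41370983422468 [ 0.326 -0.48   0.373]
{'time_s': 0.15, 'joint_positions': array([-1.30730392e+00,  1.81394313e-01,  1.60774617e+00,  4.80753302e-05,
        1.35383543e+00, -2.06275883e-01]), 'qvel': array([ 4.41472387e-04, -1.38936622e-03, -4.19438457e-03,  4.49300058e-04,
        6.57275900e-05, -2.32106402e-04]), 'tau': array([ 4.11337915e-04, -4.45267367e+01, -3.51689136e+01, -2.85963715e-04,
        5.89413641e-03,  4.04860486e-06]), 'position': array([ 0.26022148, -0.51227967,  0.23059321]), 'eef_rot': array([ 9.72542286e-01,  2.32725208e-01,  3.67743563e-06, -6.92013940e-04]), 'contact_force': array([-0.29786406,  0.73783491,  0.22236978]), 'wrist_torque': array([ 0.00562475, -0.0280915 , -0.00864454]), 'gripper_force': 0.0, 'grip_width': 0.08551159243208578} 0.0187
```

View pics/scene0.png

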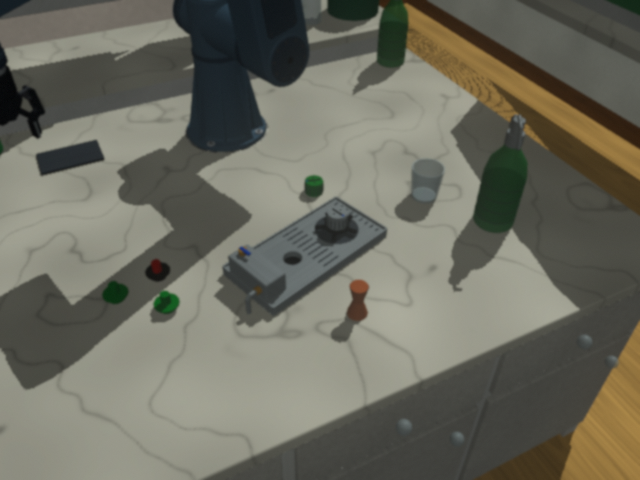

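View pics/side0.png

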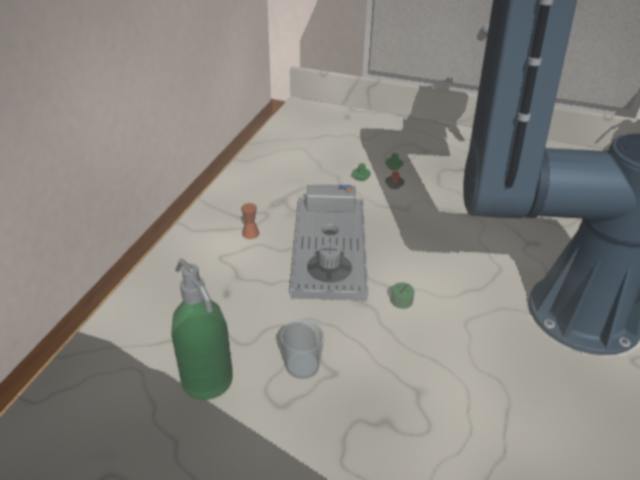

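The scene view shows the red stopper at about (157,268), with green look-alikes at (115,291) and (167,302). The drain is at (292,258), the cap at (337,222) on its star, and the green cap at (313,186). In the side view the stopper is at (395,180), the drain at (330,229) and the cap at (329,258).

```bash
python3 - <<'E'
from h import *
import pickle
S={n:pickle.load(open(n+"0.pkl","rb")) for n in("scene","side","wrist")}
def red(s):
    im=s["color"]; h=cv2.cvtColor(im,cv2.COLOR_BGR2HSV)
    m=(((h[...,0]<6)|(h[...,0]>174))&(h[...,1]>150)&(h[...,2]>40)).astype(np.uint8)
    n,l,st,c=cv2.connectedComponentsWithStats(m)
    return [(c[i].round(1),st[i].tolist()) for i in range(1,n) if st[i,4]>15]
for n in S: print(n,red(S[n]))
a=cv2.resize(S["scene"]["color"][190:320,215:395],None,fx=4,fy=4,interpolation=cv2.INTER_CUBIC)
b=cv2.resize(S["side"]["color"][175:305,285:375],None,fx=4,fy=4,interpolation=cv2.INTER_CUBIC)
c=np.hstack([a,b]); print(c.shape); c=cv2.resize(c,(800,int(c.shape[0]*800/c.shape[1])))
cv2.imwrite("pics/z.png",c)
E
```

```text
scene [(array([156.1, 266.5]), [152, 260, 10, 14, 110])]
side []
wrist []
(520, 1080, 3)
```

View pics/wrist0.png

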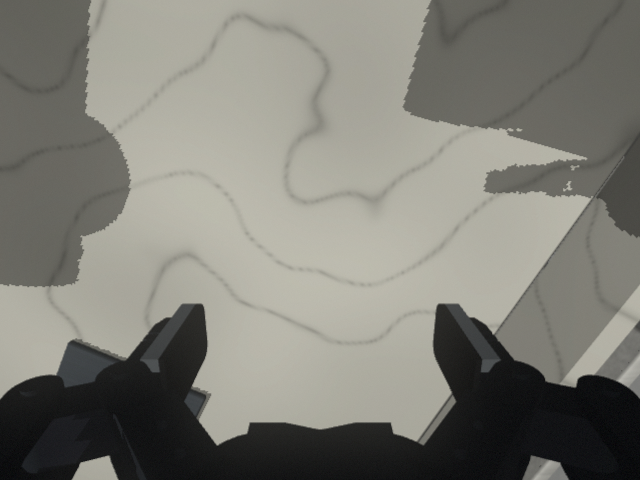

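View pics/z.png

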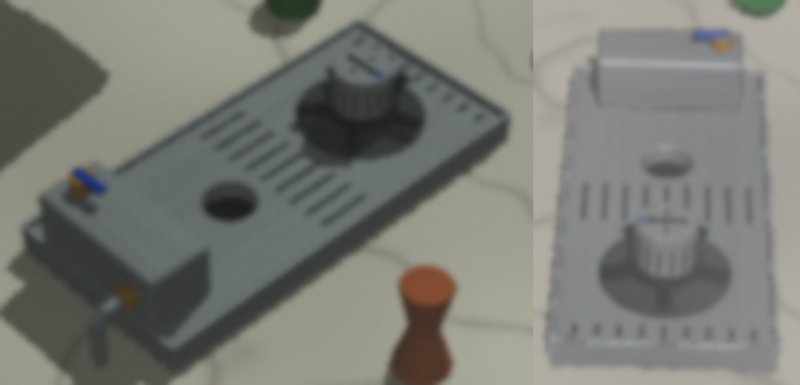

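```bash
python3 - <<'E'
from h import *
import pickle
S={n:pickle.load(open(n+"0.pkl","rb")) for n in("scene","side")}
A,B=S["scene"],S["side"]
h=cv2.cvtColor(B["color"],cv2.COLOR_BGR2HSV)[165:195,380:410]
m=((h[...,0]<8)|(h[...,0]>172))&(h[...,1]>90); yy,xx=np.nonzero(m)
print(len(xx),h[...,1].max()); u=(380+xx.mean(),165+yy.mean()); print(u,yy.min()+165,yy.max()+165)
zs=lambda p:(215+p[0]/2.963,190+p[1]/2.963)
zd=lambda p:(285+(p[0]-533.3)/2.963,175+p[1]/2.963)
print("knob",tri([(A,(156.1,266.5)),(B,u)]))
for n,a,b in [("drain",(230,200),(667,162)),("captop",(364,68),(667,221)),("dot",(380,76),(641,219)),("cornerR",(507,118),(552,347)),("cornerF",(358,23),(775,347)),("tap",(90,182),(712,36))]:
    X,e=tri([(A,zs(a)),(B,zd(b))]); print(n,X.round(4),np.round(e,1))
for c,n in[((313,180),"gcap"),((115,287),"g1"),((165,298),"g2"),((357,300),"jig"),((425,194),"tum")]: print(n,onplane(A,c,.02).round(3))
for c,n in[((402,291),"gcap"),((395,160),"g1"),((361,172),"g2"),((250,233),"jig"),((301,372),"tum")]: print(n,onplane(B,c,.02).round(3))
E
```

```text
37 107
(np.float64(395.05405405405406), np.float64(176.40540540540542)) 173 180
knob (array([ 0.4820108 , -0.33043106,  0.02933809]), [np.float64(0.9625878512836321), np.float64(0.7524209355826418)])
drain [ 0.5747 -0.0603  0.0204] [0.9 0.8]
captop [0.5349 0.0677 0.0689] [1.4 1.5]
dot [0.5518 0.0732 0.0709] [0.9 0.9]
cornerR [0.5842 0.1683 0.0181] [0.6 0.7]
cornerF [0.4351 0.1183 0.0225] [0.7 0.8]
tap [ 0.5714 -0.1628  0.0782] [1.  0.8]
gcap [0.346 0.103 0.02 ]
g1 [ 0.496 -0.419  0.02 ]
g2 [ 0.57  -0.337  0.02 ]
jig [0.744 0.004 0.02 ]
tum [0.516 0.321 0.02 ]
gcap [0.365 0.085 0.02 ]
g1 [ 0.504 -0.432  0.02 ]
g2 [ 0.576 -0.337  0.02 ]
jig [0.747 0.016 0.02 ]
tum [0.49  0.357 0.02 ]
```

Drain-to-cap comes out at 134 mm (135 given), with the drain at z 20 mm and the cap top at 69 mm, so the measurements fit. Next I'll move to look at the stopper from above.

{"op": "step_arm", "data": {
  "targets": [
    [[0.038,0.028,0,0,0,6,1],[0.038,0.028,0,0,0,6,1],[0.038,0.028,0,0,0,6,1],[0.038,0.028,0,0,0,0,1],[0.038,0.028,0,0,0,0,1],[0,0,0,0,0,0,1],[0,0,0,0,0,0,1]]
  ]
}}

```text
time_s: 1.02
position: [0.45, -0.3728, 0.231]
eef_rot: [0.924, 0.382, -0.0, -0.0]
contact_force: [-1.3, 0.2, -0.1]
grip_width: 0.0854
gripper_force: 0.0
```

```bash
cat > look.py <<'E'
from h import *
import pickle,sys
s=snap("wrist"); pickle.dump(s,open(sys.argv[1]+".pkl","wb")); cv2.imwrite(f"pics/{sys.argv[1]}.png",s["color"])
st=env.state(); print(st["time_s"],st["position"].round(4),st["eef_rot"].round(3),st["joint_positions"].round(2),(-s["R"].T@s["t"]).round(3),onplane(s,(320,240),0).round(3))
E
cat > red.py <<'E'
from h import *
def red(s,smin=110):
    h=cv2.cvtColor(s["color"],cv2.COLOR_BGR2HSV)
    m=(((h[...,0]<7)|(h[...,0]>173))&(h[...,1]>smin)&(h[...,2]>40)).astype(np.uint8)
    n,l,st,c=cv2.connectedComponentsWithStats(m)
    return [(c[i],st[i].tolist(),np.argwhere(l==i)[:,::-1]) for i in range(1,n) if st[i,4]>100]
E
python3 look.py w1; python3 - <<'E'
from red import *; import pickle
s=pickle.load(open("w1.pkl","rb"))
for c,st,p in red(s): print(c,st,onplane(s,c,.035))
print(proj(s,(.482,-.33,.03)))
E
```

```text
1.075 [ 0.4496 -0.3732  0.231 ] [ 0.924  0.382 -0.    -0.   ] [-0.9   0.2   1.58 -0.    1.36 -0.11] [ 0.502 -0.321  0.373] [ 0.42  -0.403  0.   ]
[311.41176471 144.23093682] [300, 132, 24, 25, 459] [ 0.48256633 -0.33041028  0.035     ]
[310.7331855 144.0059878]
```

View pics/w1.png

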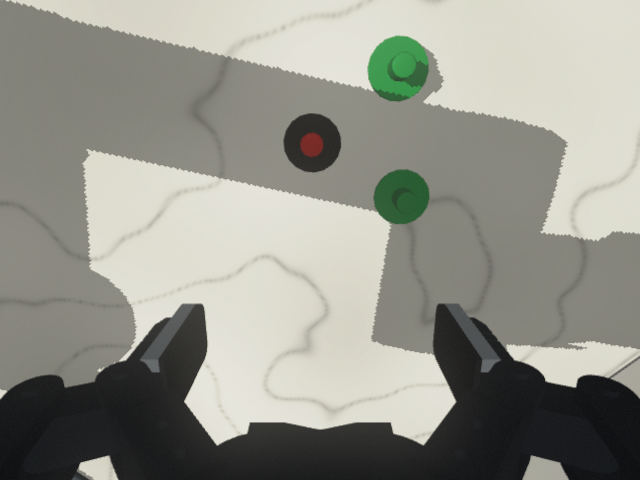

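The wrist view shows the red knob at (311,144) with green look-alikes at (398,68) and (401,197). The horizontal grip line passes clear between them. Next I'll go over the knob and down.

{"op": "step_arm", "data": {
  "targets": [
    [[0.0165,0.0214,-0.03,0,0,0,0.6],[0.0162,0.0214,-0.03,0,0,0,0.6],[0,0,-0.045,0,0,0,0.6],[0,0,-0.045,0,0,0,0.6],[0,0,-0.03,0,0,0,0.6],[0,0,-0.02,0,0,0,0.6],[0,0,-0.009,0,0,0,0.6],[0,0,0,0,0,0,0.6]]
  ]
}}

```text
time_s: 2.08
position: [0.4829, -0.3304, 0.0225]
eef_rot: [0.924, 0.382, -0.0, 0.0]
contact_force: [-0.7, -0.5, 0.8]
grip_width: 0.0511
gripper_force: 0.0
```

{"op": "step_arm", "data": {
  "targets": [
    [[0,0,0,0,0,0,0],[0,0,0,0,0,0,0],[0,0,0,0,0,0,0],[0,0,0,0,0,0,0],[0,0,0,0,0,0,0]]
  ]
}}

```text
time_s: 2.7
position: [0.4838, -0.3306, 0.0237]
eef_rot: [0.924, 0.382, 0.0, 0.001]
contact_force: [-1.0, 1.2, 6.6]
grip_width: 0.0178
gripper_force: 58.6
```

{"op": "step_arm", "data": {
  "targets": [
    [[0,0,0.04,0,0,0,0],[0,0,0.05,0,0,0,0],[0.018,0.0367,0.03,0,0,9,0],[0.018,0.0367,0.03,0,0,9,0],[0.018,0.0367,0.03,0,0,9,0],[0.018,0.0367,0,0,0,9,0],[0.018,0.0367,0,0,0,9,0],[0.018,0.0367,0,0,0,9,0]]
  ]
}}

```text
time_s: 3.7
position: [0.5914, -0.1083, 0.2025]
eef_rot: [0.648, 0.762, 0.0, 0.0]
contact_force: [-0.2, -0.2, -0.7]
grip_width: 0.0179
gripper_force: 58.8
```

{"op": "step_arm", "data": {
  "targets": [
    [[0,0,0,0,0,9,0],[0,0,0,0,0,0,0],[0,0,0,0,0,0,0]]
  ]
}}

```text
time_s: 4.08
position: [0.5908, -0.11, 0.2022]
eef_rot: [0.59, 0.808, -0.0, -0.0]
contact_force: [-0.4, 0.5, -0.4]
grip_width: 0.0179
gripper_force: 58.8
```

```bash
python3 look.py w2; python3 - <<'E'
from red import *; import pickle
s=pickle.load(open("w2.pkl","rb"))
print(proj(s,(.5747,-.0603,.02)),proj(s,(.5349,.0677,.07)))
E
```

```text
4.125 [ 0.5908 -0.1102  0.2023] [ 0.59   0.808 -0.    -0.   ] [-0.38  0.26  1.57 -0.    1.31 -0.69] [ 0.568 -0.04   0.345] [ 0.601 -0.143  0.   ]
[319.89412583 146.21952272] [321.62154884 -79.8930513 ]
```

View pics/w2.png

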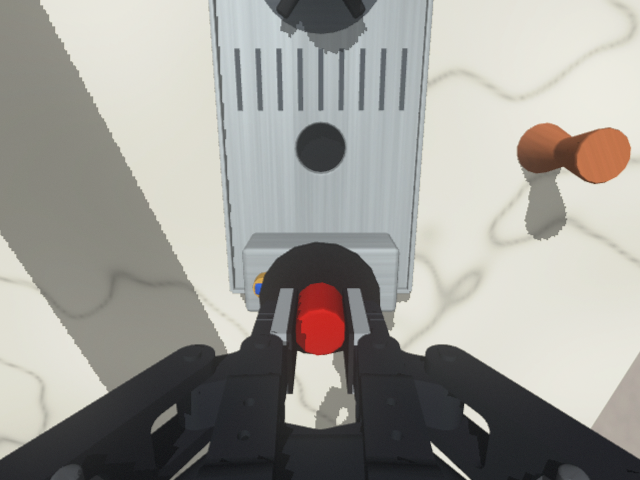

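The wrist view shows the drain hole at about (321,147). The stopper is held upright, its flange spanning x 262–380 with its top edge at y≈243. The jigger at (570,150) is well clear.

```bash
python3 - <<'E'
from red import *; import pickle
s=pickle.load(open("w2.pkl","rb"))
g=cv2.cvtColor(s["color"],cv2.COLOR_BGR2GRAY)[110:190,280:365]
m=(g<100).astype(np.uint8); c,_=cv2.findContours(m,cv2.RETR_EXTERNAL,cv2.CHAIN_APPROX_NONE); c=max(c,key=cv2.contourArea)
e=cv2.fitEllipse(c); print(e); u=np.array(e[0])+[280,110]
D=onplane(s,u,.02); print("drain",u,D)
A=pickle.load(open("scene0.pkl","rb"));B=pickle.load(open("side0.pkl","rb"))
zs=lambda p:(215+p[0]/2.963,190+p[1]/2.963); zd=lambda p:(285+(p[0]-533.3)/2.963,175+p[1]/2.963)
print(tri([(s,u),(A,zs((230,200))),(B,zd((667,162)))]))
p=np.array([.5908,-.1102]); 
for z in(.1956,.192):
  for off in(-.002,0,.002):
    ax=np.array([np.cos(np.radians(107.8)),np.sin(np.radians(107.8))]); q=p+off*ax
    t=[proj(s,(*(q+.026*np.array([np.cos(a),np.sin(a)])),z)) for a in np.linspace(0,6.28,60)]; t=np.array(t)
    print(z,off,t.min(0).round(1),t.max(0).round(1))
g2=cv2.cvtColor(s["color"],cv2.COLOR_BGR2GRAY); print(g2[225:255:2,320], g2[290,250:275:2],g2[290,370:392:2])
E
```

```text
((40.24738311767578, 36.85945510864258), (47.97318649291992, 48.263702392578125), 31.535123825073242)
drain [320.24738312 146.85945511] [ 0.57512971 -0.06069792  0.02      ]
(array([ 0.57486921, -0.0604867 ,  0.02043727]), [np.float64(0.38800044492470015), np.float64(0.8561788791276053), np.float64(0.8008697865443486)])
0.1956 -0.002 [258.9 247.1] [381.8 358.5]
0.1956 0 [258.7 242.4] [382.  354.5]
0.1956 0.002 [258.5 237.6] [382.2 350.6]
0.192 -0.002 [260.2 244.3] [380.5 353.8]
0.192 0 [260.  239.7] [380.7 349.9]
0.192 0.002 [259.8 235. ] [380.9 346. ]
[177 177 177 176 140 136 136 139 139  55  55  52  51  53  48] [169 169 149  91  95  72  54  55  57  54  52  53  53] [ 52  51  54  53  53 157 173 176 177 175 177]
```

{"op": "step_arm", "data": {
  "targets": [
    [[-0.008,0.0249,0,0,0,0,0],[-0.0079,0.0251,0,0,0,0,0],[0,0,-0.04,0,0,0,0],[0,0,-0.045,0,0,0,0],[0,0,-0.04,0,0,0,0],[0,0,-0.022,0,0,0,0],[0,0,0,0,0,0,0]]
  ]
}}

```text
time_s: 5.0
position: [0.573, -0.0578, 0.0535]
eef_rot: [0.588, 0.809, -0.001, -0.002]
contact_force: [0.3, -0.2, -0.7]
grip_width: 0.0177
gripper_force: 58.9
```

{"op": "step_arm", "data": {
  "targets": [
    [[0,0,-0.007,0,0,0,0],[0,0,-0.005,0,0,0,0],[0,0,0,0,0,0,0]]
  ]
}}

```text
time_s: 5.38
position: [0.5752, -0.0597, 0.0436]
eef_rot: [0.588, 0.809, 0.0, 0.0]
contact_force: [-0.1, 0.1, -1.2]
grip_width: 0.0177
gripper_force: 58.9
```

{"op": "step_arm", "data": {
  "targets": [
    [[0,0,-0.003,0,0,0,0],[0,0,-0.003,0,0,0,0],[0,0,0,0,0,0,0]]
  ]
}}

```text
time_s: 5.75
position: [0.575, -0.0598, 0.0371]
eef_rot: [0.588, 0.809, -0.0, -0.0]
contact_force: [0.4, -1.3, -0.8]
grip_width: 0.0176
gripper_force: 58.9
```

{"op": "step_arm", "data": {
  "targets": [
    [[0,0,-0.003,0,0,0,0],[0,0,-0.003,0,0,0,0],[0,0,-0.001,0,0,0,0],[0,0,0,0,0,0,0]]
  ]
}}

```text
time_s: 6.25
position: [0.5752, -0.0598, 0.0308]
eef_rot: [0.588, 0.809, -0.0, 0.0]
contact_force: [-3.1, -1.4, 5.2]
grip_width: 0.0179
gripper_force: 59.6
```

{"op": "step_arm", "data": {
  "targets": [
    [[0,0,-0.0015,0,0,0,0],[0,0,0,0,0,0,0]]
  ]
}}

```text
time_s: 6.5
position: [0.5752, -0.0599, 0.0306]
eef_rot: [0.588, 0.809, -0.0, -0.0]
contact_force: [-7.0, 0.2, 16.7]
grip_width: 0.0172
gripper_force: 61.0
```

Hard stop at the expected height. Releasing and backing up to see both the stopper and the cap.

{"op": "step_arm", "data": {
  "targets": [
    [[0,0,0.001,0,0,0,0.6],[0,0,0,0,0,0,0.6],[0,0,0,0,0,0,0.6],[0,0,0.03,0,0,0,0.6],[0,0,0.05,0,0,0,1],[-0.008,0.026,0.05,0,0,0,1],[-0.008,0.026,0.05,0,0,0,1],[-0.008,0.026,0.03,0,0,0,1]]
  ]
}}

```text
time_s: 7.5
position: [0.5518, 0.0189, 0.2426]
eef_rot: [0.588, 0.809, 0.001, 0.002]
contact_force: [-0.7, 0.3, -0.2]
grip_width: 0.0852
gripper_force: 0.0
```

{"op": "step_arm", "data": {
  "targets": [
    [[0,0,0,0,0,0,1],[0,0,0,0,0,0,1]]
  ]
}}

```text
time_s: 7.75
position: [0.5507, 0.0181, 0.2386]
eef_rot: [0.588, 0.809, -0.0, -0.001]
contact_force: [-0.3, -0.5, 0.1]
grip_width: 0.0856
gripper_force: 0.0
```

```bash
python3 look.py w3; python3 - <<'E'
from red import *; import pickle
s=pickle.load(open("w3.pkl","rb"))
print([(c,st) for c,st,p in red(s)],proj(s,(.575,-.0605,.037)),proj(s,(.5349,.0677,.07)))
E
```

```text
7.8 [0.5504 0.0178 0.2381] [ 0.589  0.808 -0.001 -0.001] [-0.18  0.12  1.66 -0.    1.36 -0.5 ] [0.528 0.088 0.381] [ 0.564 -0.025  0.   ]
[(array([319.22782258, 288.66129032]), [309, 275, 22, 28, 496])] [319.29113176 287.94813937] [320.75508076 147.67005176]
```

View pics/w3.png

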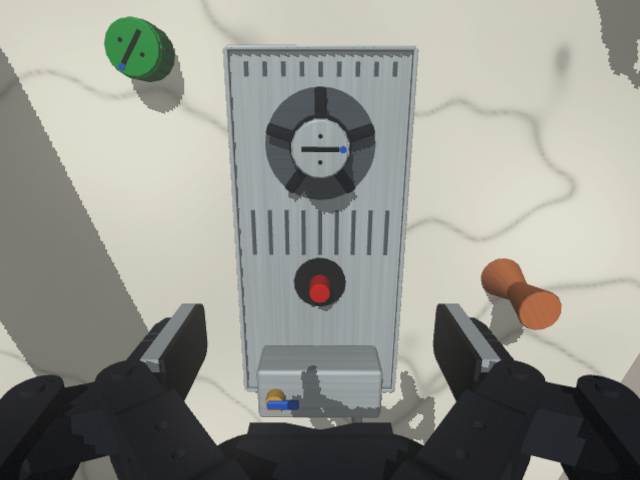

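Stopper seated: its knob at (319,289) is within 1 px of the fully-home prediction. The cap is at (320,148), slot horizontal, with the blue dot at (343,149). The green look-alike is off at (138,48).

```bash
python3 - <<'E'
from red import *; import pickle
s=pickle.load(open("w3.pkl","rb"))
hsv=cv2.cvtColor(s["color"],cv2.COLOR_BGR2HSV)
m=(hsv[...,2]>125).astype(np.uint8); m[:90]=0;m[195:]=0;m[:,:275]=0;m[:,370:]=0
n,l,st,c=cv2.connectedComponentsWithStats(m); i=l[130,310]; print(st[i])
cn,_=cv2.findContours((l==i).astype(np.uint8),cv2.RETR_EXTERNAL,cv2.CHAIN_APPROX_NONE)
hull=cv2.convexHull(max(cn,key=cv2.contourArea)); e=cv2.fitEllipse(hull); print(e)
u=e[0]
A=pickle.load(open("scene0.pkl","rb"));B=pickle.load(open("side0.pkl","rb"))
zs=lambda p:(215+p[0]/2.963,190+p[1]/2.963); zd=lambda p:(285+(p[0]-533.3)/2.963,175+p[1]/2.963)
print("top",onplane(s,u,.07),tri([(s,u),(A,zs((364,68))),(B,zd((667,221)))]))
print("dot",onplane(s,(343,149.5),.07))
# live check of stopper height
W=snap("scene"); r=red(W); print([(c,t) for c,t,p in r], proj(W,(.575,-.0602,.037)))
R=red(s)[0][0]; print(tri([(s,R),(W,r[0][0])]) if r else 0)
cv2.imwrite("pics/s4.png",W["color"])
E
```

```text
[ 291  119   58   58 2374]
((319.6988220214844, 147.31951904296875), (57.41203308105469, 58.30437469482422), 171.85800170898438)
top [0.53403115 0.06770061 0.07      ] (array([0.53454169, 0.06774045, 0.06880137]), [np.float64(0.6384568723312481), np.float64(1.517396478046386), np.float64(1.3708993251118393)])
dot [0.55191566 0.07173017 0.07      ]
[(array([292.23893805, 251.49557522]), [288, 245, 10, 14, 113])] [291.85572484 251.44073435]
(array([ 0.57550272, -0.06030378,  0.03763098]), [np.float64(0.779984490553753), np.float64(0.3527589187427619)])
```

{"op": "step_arm", "data": {
  "targets": [
    [[-0.008,0.025,0,0,0,0,1],[-0.008,0.025,-0.03,0,0,0,1],[0,0,-0.045,0,0,0,1],[0,0,-0.045,0,0,0,1],[0,0,-0.035,0,0,0,1],[0,0,-0.02,0,0,0,1],[0,0,-0.014,0,0,0,1],[0,0,0,0,0,0,1]]
  ]
}}

```text
time_s: 8.85
position: [0.534, 0.0679, 0.0492]
eef_rot: [0.589, 0.808, -0.001, -0.001]
contact_force: [0.6, -0.1, 0.4]
grip_width: 0.0855
gripper_force: 0.0
```

{"op": "step_arm", "data": {
  "targets": [
    [[0,0,0,0,0,0,1],[0,0,0,0,0,0,0.6],[0,0,0,0,0,0,0.6]]
  ]
}}

```text
time_s: 9.22
position: [0.5357, 0.0683, 0.0516]
eef_rot: [0.588, 0.809, 0.0, 0.001]
contact_force: [0.1, -0.3, -0.3]
grip_width: 0.0524
gripper_force: 0.0
```

{"op": "step_arm", "data": {
  "targets": [
    [[-0.0005,0,-0.005,0,0,0,0.6],[0,0,0,0,0,0,0.6],[0,0,0,0,0,0,0],[0,0,0,0,0,0,0],[0,0,0,0,0,0,0],[0,0,0,0,0,0,0]]
  ]
}}

```text
time_s: 9.98
position: [0.5347, 0.0683, 0.0459]
eef_rot: [0.588, 0.809, 0.0, 0.0]
contact_force: [-0.9, 0.0, 1.4]
grip_width: 0.0442
gripper_force: 61.4
```

```bash
cat > st.py <<'E'
from station import env
s=env.state(); print(s["position"].round(4),s["eef_rot"].round(3),s["contact_force"].round(1),s["wrist_torque"].round(2),s["gripper_force"],s["grip_width"],s["joint_positions"].round(2))
E
python3 st.py
```

```text
[0.5347 0.0683 0.0459] [0.588 0.809 0.    0.   ] [-0.9  0.   1.4] [ 0.04  0.06 -0.01] 61.35575959458947 0.04422132174691895 [-0.09  0.35  1.82  0.    0.97 -0.41]
```

Gripped centrally. I'll try anticlockwise by 15° and watch the torque.

{"op": "step_arm", "data": {
  "targets": [
    [[0,0,0,0,0,3,0],[0,0,0,0,0,3,0],[0,0,0,0,0,3,0],[0,0,0,0,0,3,0],[0,0,0,0,0,3,0],[0,0,0,0,0,0,0]]
  ]
}}

```text
time_s: 10.72
position: [0.5336, 0.0689, 0.0459]
eef_rot: [0.479, 0.878, 0.0, -0.001]
contact_force: [-4.6, 2.2, 7.3]
grip_width: 0.0445
gripper_force: 62.2
```

```bash
python3 st.py
```

```text
[0.5336 0.0689 0.0459] [ 0.479  0.878  0.    -0.001] [-4.6  2.2  7.3] [ 0.34  0.8  -1.33] 62.209523376077414 0.0445302767010091 [-0.09  0.35  1.82  0.    0.97 -0.67]
```

A torque of −1.3 N m means it has hit the hard stop, so anticlockwise tightens. Trying clockwise.

{"op": "step_arm", "data": {
  "targets": [
    [[0,0,0,0,0,-5,0],[0,0,0,0,0,-5,0],[0,0,0,0,0,-5,0],[0,0,0,0,0,-5,0],[0,0,0,0,0,-5,0],[0,0,0,0,0,-5,0],[0,0,0,0,0,0,0]]
  ]
}}

```text
time_s: 11.6
position: [0.5347, 0.0682, 0.0459]
eef_rot: [0.689, 0.725, 0.0, 0.0]
contact_force: [-0.4, 0.5, 2.3]
grip_width: 0.0442
gripper_force: 61.5
```

```bash
python3 st.py
```

```text
[0.5347 0.0682 0.0459] [0.689 0.725 0.    0.   ] [-0.4  0.5  2.3] [-0.02  0.13 -0.08] 61.49052335880697 0.04424343921293046 [-0.09  0.35  1.82  0.    0.97 -0.14]
```

It turns freely clockwise. Continuing toward its stop.

{"op": "step_arm", "data": {
  "targets": [
    [[0,0,0,0,0,-6,0],[0,0,0,0,0,-6,0],[0,0,0,0,0,-6,0],[0,0,0,0,0,-6,0],[0,0,0,0,0,-6,0],[0,0,0,0,0,-6,0],[0,0,0,0,0,0,0]]
  ]
}}

```text
time_s: 12.48
position: [0.5348, 0.0683, 0.0459]
eef_rot: [0.879, 0.478, 0.0, 0.0]
contact_force: [-0.6, -0.2, 3.0]
grip_width: 0.0442
gripper_force: 61.5
```

```bash
python3 st.py
```

```text
[0.5348 0.0683 0.0459] [0.879 0.478 0.    0.   ] [-0.6 -0.2  3. ] [0.08 0.07 0.01] 61.52624890208244 0.04424177313847609 [-0.09  0.35  1.82  0.    0.97  0.48]
```

{"op": "step_arm", "data": {
  "targets": [
    [[0,0,0,0,0,-2,0],[0,0,0,0,0,-2,0],[0,0,0,0,0,0,0]]
  ]
}}

```text
time_s: 12.85
position: [0.5347, 0.0683, 0.0459]
eef_rot: [0.895, 0.446, 0.0, 0.0]
contact_force: [-1.1, 1.1, 3.7]
grip_width: 0.0442
gripper_force: 61.6
```

```bash
python3 st.py
```

```text
[0.5347 0.0683 0.0459] [0.895 0.446 0.    0.   ] [-1.1  1.1  3.7] [ 0.13  0.18 -0.02] 61.647895043715835 0.044197348613447485 [-0.09  0.35  1.82  0.    0.97  0.55]
```

{"op": "step_arm", "data": {
  "targets": [
    [[0,0,0,0,0,-2,0],[0,0,0,0,0,-2,0],[0,0,0,0,0,0,0]]
  ]
}}

```text
time_s: 13.22
position: [0.5348, 0.0683, 0.0459]
eef_rot: [0.91, 0.414, 0.0, 0.0]
contact_force: [-0.0, 0.3, 4.7]
grip_width: 0.0446
gripper_force: 61.7
```

```bash
python3 st.py
```

```text
[0.5348 0.0683 0.0459] [0.91  0.414 0.    0.   ] [-0.   0.3  4.7] [ 0.06  0.17 -0.02] 61.71131433919072 0.044631526555722924 [-0.09  0.35  1.82  0.    0.97  0.62]
```

{"op": "step_arm", "data": {
  "targets": [
    [[0,0,0.001,0,0,0,0],[0,0,0.001,0,0,0,0],[0,0,0,0,0,0,0]]
  ]
}}

```text
time_s: 13.6
position: [0.5345, 0.0683, 0.0475]
eef_rot: [0.91, 0.414, -0.0, -0.0]
contact_force: [2.3, 0.4, -2.0]
grip_width: 0.0445
gripper_force: 61.3
```

```bash
python3 st.py
```

```text
[0.5345 0.0683 0.0475] [ 0.91   0.414 -0.    -0.   ] [ 2.3  0.4 -2. ] [ 0.08 -0.22  0.01] 61.25669041648507 0.0445021863695431 [-0.09  0.34  1.82  0.    0.98  0.62]
```

{"op": "step_arm", "data": {
  "targets": [
    [[0,0,0.002,0,0,0,0],[0,0,0.002,0,0,0,0],[0,0,0,0,0,0,0]]
  ]
}}

```text
time_s: 13.98
position: [0.5346, 0.0683, 0.052]
eef_rot: [0.91, 0.414, -0.0, 0.0]
contact_force: [1.3, 0.1, -0.6]
grip_width: 0.0444
gripper_force: 61.5
```

It lifts free. Raising straight to about 10 cm.

{"op": "step_arm", "data": {
  "targets": [
    [[0,0,0.01,0,0,0,0],[0,0,0.015,0,0,0,0],[0,0,0.02,0,0,0,0],[0,0,0.025,0,0,0,0],[0,0,0.025,0,0,0,0],[0,0,0.01,0,0,0,0],[0,0,0,0,0,0,0],[0,0,0,0,0,0,0]]
  ]
}}

```text
time_s: 14.98
position: [0.5338, 0.0683, 0.1558]
eef_rot: [0.91, 0.414, -0.001, -0.0]
contact_force: [-0.7, -0.8, -1.1]
grip_width: 0.0442
gripper_force: 62.9
```

```bash
python3 - <<'E'
from h import *
a=snap("side");b=snap("scene");print(env.state()["position"],env.state()["grip_width"])
w=snap("wrist")
im=np.hstack([cv2.resize(x["color"][r0:r0+160,c0:c0+160],(400,400),interpolation=cv2.INTER_CUBIC) for x,r0,c0 in((a,150,260),(b,130,240))])
cv2.imwrite("pics/f.png",np.vstack([im])); cv2.imwrite("pics/fw.png",w["color"])
print(proj(a,(.5346,.0683,.142)),proj(b,(.5346,.0683,.142)))
E
```

```text
[0.53378967 0.06832715 0.15559839] 0.04407392542465925
[329.90591558 223.3032206 ] [337.82058913 185.36098883]
```

View pics/f.png

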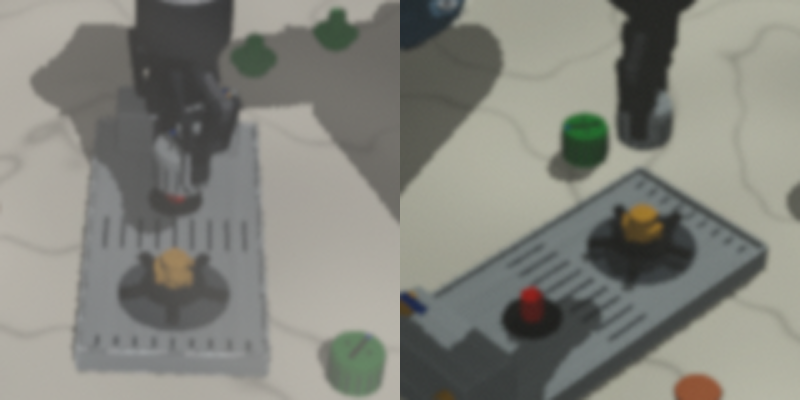

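View pics/fw.png

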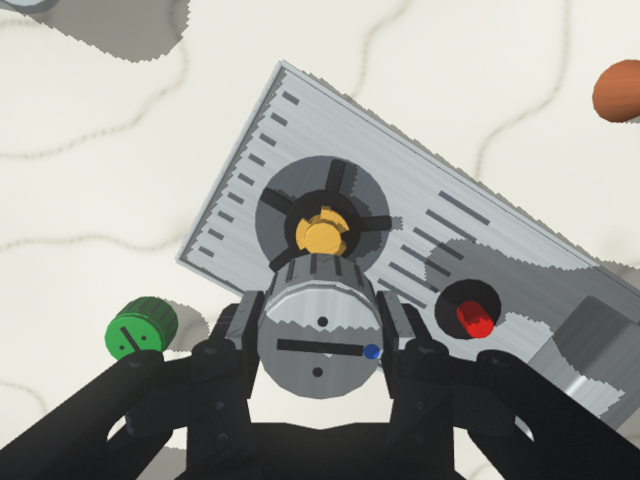

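The cap is off: the brass stem is bare, at (322,237) in the wrist view. The cap is held upright about 11 cm above its seat over the tray, and the stopper is still in the drain at (475,316). Settling, then handing in.

{"op": "step_arm", "data": {
  "targets": [
    [[0,0,0,0,0,0,0],[0,0,0,0,0,0,0],[0,0,0,0,0,0,0],[0,0,0,0,0,0,0]]
  ]
}}

```text
time_s: 15.62
position: [0.5346, 0.0683, 0.1568]
eef_rot: [0.91, 0.414, 0.0, 0.0]
contact_force: [-0.7, -0.6, -0.3]
grip_width: 0.0445
gripper_force: 62.9
```

```bash
python3 st.py; python3 -c "
from station import env; print(env.sign_off())"
```

```text
[0.5346 0.0683 0.1568] [0.91  0.414 0.    0.   ] [-0.7 -0.6 -0.3] [ 0.03 -0.07 -0.02] 62.89604623440937 0.044537811163497 [-0.09  0.18  1.77 -0.    1.19  0.62]
the job is handed in; nothing more can be done
None
```

The job is handed in at about 16 s: the stopper is seated in the drain and released, and the cap, which loosened clockwise (left-hand thread), is held upright about 11 cm above its seat over the tray.

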